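# Load the bar-marking jig

## Robot

A 6-joint arm with a two-finger parallel gripper is mounted at the origin on the work surface. World frame = base frame: x ahead of the robot, y to its left, z up, the work surface at z = 0. Lengths are in m, angles in rad, forces in N, time in s.
With the tool pointing down it reaches from about 0.35 to 0.775 m from the base axis. Payload 5.5 kg.
Tool frame: the origin (TCP) lies on the centre line of the jaws, within the pads' length; the fingertips stand 11 mm ahead of it and the grasp point (between the pads) lies 8 mm behind it; z points along the fingers, y is the line along which they close (so a half turn about z gives the same grasp; the last joint's range is limited). The gripper opens to 85 mm and grips with 20 to 120 N. Pads are 22 mm wide; open, the fingers measure 114 mm over their backs; the gripper's body (76 mm by 85 mm) begins 54 mm behind the grasp point. The pads swing forward as they close: fully open they stand 13 mm farther back than shut.
Start: joints at [1.182, 0.313, 0.046, 1.304, 0, 1.431], TCP at [0.142, 0.557, 0.242] pointing down, gripper open.
Joint ranges: [-2.76, 2.76], [-0.86, 1.69], [-1.03, 1.26], [-2.2, 2.34], [-1.47, 1.5], [-3.14, 3.14]. Speed limits (rad/s): [2.57, 2.57, 3.14, 3.14, 3.14, 3.14].

## Interface

Orientations are given as a unit quaternion [w, x, y, z].
In Python, from workcell import env, viewer, order, models gives the robot as it stands.
- The arm moves only by the tool drive_tool, never from a script. Its argument "series" is a list that holds one entry, the list of rows, each a list of 6 numbers: the shift along the tool's x, y, z each as a share of 120 mm, from -1 to 1, then the turn, a rotation vector about the tool's x, y, z each as a share of 180 degrees, from -1 to 1. A call has 1 to 20 rows; each row shifts and turns the commanded pose from where the row before left it, along the tool's axes as they then stand; what a row does not reach is not made up. A row lasts 1/8 s, in which the tool goes at most 62.5 mm and 10.7 degrees, less where a joint would pass 70% of its speed; a pose out of reach is approached as far as the arm can. A call with a number of a shift or a turn outside -1 to 1 is refused whole. A call with a gripper value outside its range is refused whole. "jaw" is the opening, from -1 (shut) to 1 (fully open), set as the call begins (left out, the last holds). The fingers move at their own pace and stop on an object; "grip_force" is the grip in N (left out, the last holds). Time passes only in rows, so rows that do not move let the fingers close. It gives the time, the measured TCP pose, the force, the opening and the grip force at its end, in the units of the state.
- env.get_state(): the state, without advancing time (a new reading comes with each control period).
- viewer.read_camera(name): name is "side" or "top"; returns the picture (420x560x3 uint8, red, green, blue); there is no depth.
- viewer.camera_info(name): a dict with "intrinsics" (3x3 intrinsics, pixels), "D" ([k1, k2, p1, p2, k3] as OpenCV has them; the pictures are not rectified), "R" (3x3) and "t" (3): a world point X has camera coordinates R X + t. Camera axes: x right, y down, z forward; pixel columns grow to the right and rows downward; lengths in m; the calibration is good to about 2 mm. A picture is of the moment at which its call begins. camera_info takes no time and is no camera call.
- order.hand_in(): hands the job in; it is judged then, once.
Trained networks look in the newest picture that a camera, given by its name, has taken for a name from the list of things; names that differ only in an ending like _2 or _b are one class to them, and where a whole thing is asked for, a point or a joint stands for the part that bears it (a point fixed in the world has none). Each returns a list of dicts, best first, with "score" (0 to 1); they miss things now and then, are a little off and sometimes report something else, mostly with a low value. They report only what shows in the picture. A call takes as long as a camera call. They do not tell look-alikes from the thing itself.
- models.silhouettes(label, camera): "region" (420x560 bool, what is visible of it) and "location" ([column, row] in pixels, amid what is visible of it).
The state is a dict: "clock": time; "joint_pos": joint angles; "qvel": joint speeds; "tau": joint torques, N m; "tcp_pos": TCP position; "orientation": TCP orientation; "wrist_force": force on the tool from outside, world axes, zero at the start; "ft_torque": the same for the moment, N m; "finger_gap": finger opening in m; "grip_force": force on a finger pad.
Only numpy, scipy, OpenCV 4.12 (cv2) and the standard library are available. Lean on these libraries where they do the work, as an engineer would, in place of code of your own. Each camera call takes 0.05 s, during which the arm holds its last target. There are 200 camera calls.

## Task

Load the marking jig for the next batch: swing the yellow hold-down fully up and back, then put every bar blank flat into a lane of its own in the jig and push it fully home, its end flush against the red fence and its side flush against that lane's two brass pins. Once all the bars are home, bring the hold-down fully down over them, and leave everything else on the bench where it is.

Things in the scene. Friction and masses are not known exactly. Their poses are not given: they have to be found in the camera images.
- bar1: a bright metal bar blank, 120 long (its x axis) x 32 wide (y) x 16 thick (z), 0.28 to 0.56 kg, same at both ends, a dark hole mark near each end; origin at the centre of its underside. Sliding it along the plate can take up to about 10 N. It starts flat on the bench. Absent (None) in some runs
- bar2: a bright metal bar blank, 120 long (its x axis) x 32 wide (y) x 16 thick (z), 0.28 to 0.56 kg, same at both ends, a dark hole mark near each end; origin at the centre of its underside. Sliding it along the plate can take up to about 10 N. It starts flat on the bench. Absent (None) in some runs
- bar3: a bright metal bar blank, 120 long (its x axis) x 32 wide (y) x 16 thick (z), 0.28 to 0.56 kg, same at both ends, a dark hole mark near each end; origin at the centre of its underside. Sliding it along the plate can take up to about 10 N. It starts flat on the bench. Absent (None) in some runs
- jig: marking jig, fixed to the bench: dark steel plate 220 (x) x 360 (y) x 12 high, origin at the centre of its underside; +x is its back, -x faces the robot. Three lanes run along jig x, side by side at 104 pitch. Each has two brass side-stop pins on its +y side and a white line on its -y side. Grey posts (jig x +85, y +-158, 56 high) carry the hold-down
- fence_face (a point): middle of the foot of the red fence's front face, the end stop for all three lanes (jig x = +45, y = 0, at the plate's top, 12 above the bench); the fence is 290 long, 15 thick and stands 14 above the plate; axes as the jig's
- lane_left (a point): left (jig y = +104) lane: point on the plate's top under the centre of a bar pushed fully home there (jig x = -15, 12 above the bench; 60 in front of the fence face); axes as the jig's. This lane's two pins (10 diameter, 14 high above the plate) have centres at x = -36 and +36, y = +21 from this point, so their faces are at y = +16
- lane_middle (a point): middle (jig y = 0) lane: point on the plate's top under the centre of a bar pushed fully home there (jig x = -15, 12 above the bench; 60 in front of the fence face); axes as the jig's. This lane's two pins (10 diameter, 14 high above the plate) have centres at x = -36 and +36, y = +21 from this point, so their faces are at y = +16
- lane_right (a point): right (jig y = -104) lane: point on the plate's top under the centre of a bar pushed fully home there (jig x = -15, 12 above the bench; 60 in front of the fence face); axes as the jig's. This lane's two pins (10 diameter, 14 high above the plate) have centres at x = -36 and +36, y = +21 from this point, so their faces are at y = +16
- presser (a joint): yellow hold-down, rad: 0 = fully down, grows as its front swings up and back; 1.8 = fully raised, just past upright. Axis parallel to jig y. It stays where it is left (about 4 N at the knob moves it). Side arms at jig y = +-158 carry a cross bar 316 long, 65 in front of the pivot; down, it lies 2 above seated bars without pressing them; raised, the lanes are open from above
- presser_pivot (a point): a point on the hold-down's pivot axis, at its right (-y) arm (jig x = +85, y = -158), 42 above the bench; fixed to the jig, axes as the jig's
- presser_knob (a point): centre of the hold-down's black knob, a cylinder of 28 diameter, 28 long, with its axis along jig y; at joint value 0 it is 135 in front of (-x) and 20 above the pivot point, and it goes round the pivot with the joint
- shackle: bystander, to be left alone: blue steel bow shackle with a bright pin, about 85 x 75 x 16, lying flat
- master_link: bystander, to be left alone: blue oval chain link, about 100 x 52 x 16, lying flat
- hammer: bystander, to be left alone: hammer lying on the bench
- spanner: bystander, to be left alone: steel spanner lying on the bench
- spray_can: bystander, to be left alone: upright blue spray can with a white cap, 64 diameter, 190 high
- paste_tin: bystander, to be left alone: low green tin, 90 diameter, 70 high
- carton: bystander, to be left alone: small closed cardboard carton, 140 x 110 x 80 high
There are look-alikes about, which are no part of the job. What is shaped like the bar1 but blue or pink is not meant.

How it is judged:
By the outcome, as a careful person would: the job done as asked, in the order asked, and still so for the second after the job is handed in, with the robot touching nothing.
Of bar1, bar2, bar3 only 2 to 3 are there at a start; the rules pass over those that are not, and their reading is None.
At some moment in a run one of bar1, bar2, bar3 may be knocked a few centimetres aside while the robot is not near it.
Once in a run the grip may slacken for a moment while it holds something.
It also fails if it takes over 210 s, if anything falls off the work surface, if the arm or the gripper's body presses on something with over 40 N, if the wrist force passes 120 N, or if a joint passes its speed limit or range.

## Working session

There is one attempt and no reset: what is moved stays moved. The work goes in short steps, Python scripts to look and compute and a tool call to move; the robot and the scene stay as the last step left them, time stands still between calls to the robot, and variables do not carry over. Pictures are saved under pics/ and viewed, at most 14 in all, crops included, and the job is handed in when it is done.

Besides the shell and the picture viewer there is one more tool, called after "Emit:" as a command line: name --argument value ..., lists and objects as JSON in quotes. drive_tool: Moves the arm, as the interface text tells. Its arguments: {"type":"object","properties":{"series":{"type":"array"},"jaw":{"type":"number"},"grip_force":{"type":"number"}},"required":["series"]}

```bash
ls; mkdir -p pics
python3 - <<'E'
from workcell import env, viewer, order, models
import cv2,numpy as np
s=env.get_state()
for k,v in s.items(): print(k,np.round(v,4))
for n in("side","top"):
    cv2.imwrite(f"pics/{n}0.png",viewer.read_camera(n)[:,:,::-1])
    for k,v in viewer.camera_info(n).items(): print(k,np.round(v,4).tolist())
E
```

```text
pics
clock 0.0
joint_pos [1.1824 0.314  0.045  1.3036 0.     1.4312]
qvel [-0.0006 -0.001  -0.0007 -0.0002 -0.      0.0004]
tau [ 5.0000e-04 -4.8063e+01  2.9853e+01  1.9400e-02 -1.0000e-04 -0.0000e+00]
tcp_pos [0.1414 0.5568 0.2414]
orientation [-2.000e-04  1.241e-01  9.923e-01 -9.000e-04]
wrist_force [-0.0224  0.9252  0.4888]
ft_torque [-0.0384  0.0071 -0.0181]
grip_force 0.0
finger_gap 0.0856
intrinsics [[428.7559, 0.0, 278.2994], [0.0, 428.7559, 209.8083], [0.0, 0.0, 1.0]]
D [-0.1339, 0.0, 0.0, 0.0, 0.0]
R [[0.8923, -0.4513, 0.0133], [-0.31, -0.6338, -0.7086], [0.3282, 0.6282, -0.7054]]
t [-0.4418, 0.2323, 1.2241]
intrinsics [[388.8041, 0.0, 278.33], [0.0, 388.8041, 209.3064], [0.0, 0.0, 1.0]]
D [0.0313, 0.0, 0.0, 0.0, 0.0]
R [[0.0097, -0.9999, 0.0039], [-0.985, -0.0102, -0.1723], [0.1723, -0.0022, -0.985]]
t [0.0161, 0.5407, 1.124]
```

View pics/side0.png

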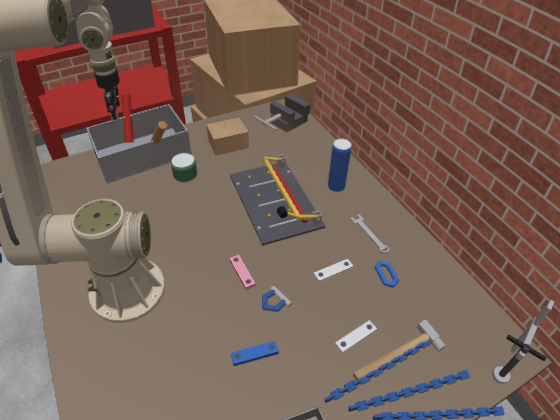

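View pics/top0.png

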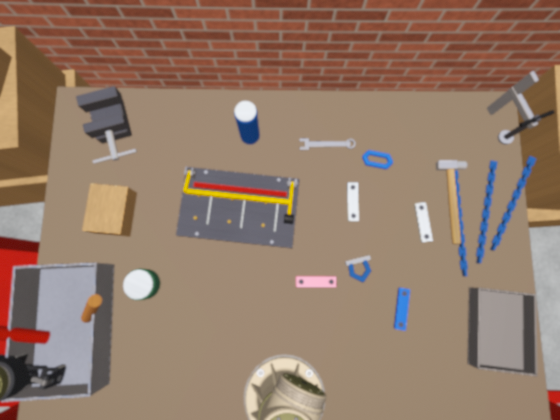

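The top view shows two bright bars, at (353,201) and (424,222). The look-alikes are pink at (316,282) and blue at (402,309). The jig is around (238,207), with its knob at (289,217). I'll enlarge to confirm and measure.

```bash
cat > h.py <<'E'
from workcell import env, viewer, order, models
import cv2,numpy as np
from scipy.optimize import least_squares
from scipy.spatial.transform import Rotation as Ro
I={n:viewer.camera_info(n) for n in("side","top")}
def proj(n,P):
    i=I[n]; return cv2.projectPoints(np.asarray(P,float).reshape(-1,3),cv2.Rodrigues(np.array(i["R"]))[0],np.array(i["t"],float),np.array(i["intrinsics"]),np.array(i["D"],float))[0][:,0]
def ray(n,px,z):
    i=I[n];K=np.array(i["intrinsics"]);R=np.array(i["R"]);t=np.array(i["t"])
    u=cv2.undistortPoints(np.array(px,float).reshape(-1,1,2),K,np.array(i["D"],float))[:,0]
    d=np.c_[u,np.ones(len(u))]@R; c=-R.T@t
    return c+d*((z-c[2])/d[:,2])[:,None]
def pose(P,p):  # P local pts, p=(x,y,yaw), z in P
    c,s=np.cos(p[2]),np.sin(p[2]); P=np.asarray(P,float)
    return np.c_[p[0]+c*P[:,0]-s*P[:,1],p[1]+s*P[:,0]+c*P[:,1],P[:,2]]
def boxsil(n,p,L,W,z0,z1):
    c=[[a*L/2,b*W/2,z] for a in(-1,1) for b in(-1,1) for z in(z0,z1)]
    return cv2.convexHull(proj(n,pose(c,p)).astype(np.float32))[:,0]
def fitbox(masks,p0,L,W,z0,z1):
    """fit box pose so silhouette contour matches mask contours (list of (cam,mask))"""
    cs=[]
    for n,m in masks:
        c=max(cv2.findContours(m.astype(np.uint8),cv2.RETR_EXTERNAL,cv2.CHAIN_APPROX_NONE)[0],key=len)[:,0]
        cs.append((n,c))
    def f(p):
        r=[]
        for n,c in cs:
            h=boxsil(n,p,L,W,z0,z1)
            # mask pixels centres lie ~0.5 px inside the true edge
            r+=[cv2.pointPolygonTest(h,(float(a),float(b)),True)-.5 for a,b in c]
        return r
    s=least_squares(f,p0,loss="soft_l1",diff_step=1e-4,x_scale=[.01,.01,.05]); return s.x,np.sqrt(np.mean(np.square(f(s.x))))
E
python3 - <<'E'
from h import *
out={}
for n in("side","top"):
    im=viewer.read_camera(n); hsv=cv2.cvtColor(im,cv2.COLOR_RGB2HSV)
    for lab in("bar1","jig","presser"):
        for d in models.silhouettes(lab,n):
            m=d["region"]; print(n,lab,round(d["score"],2),np.round(d["location"]),m.sum(),"sat",np.median(hsv[m][:,1]),"val",np.median(hsv[m][:,2]))
            out[f"{n}_{lab}_{int(d['location'][0])}"]=m
    if n=="top":
        a=cv2.resize(im[150:260,165:310],None,fx=5,fy=5,interpolation=cv2.INTER_CUBIC);cv2.imwrite("pics/jigtop.png",a[:,:,::-1])
    else:
        a=cv2.resize(im[145:250,220:335],None,fx=5,fy=5,interpolation=cv2.INTER_CUBIC)
        b=cv2.resize(im[250:355,220:385],None,fx=4,fy=4,interpolation=cv2.INTER_CUBIC)
        cv2.imwrite("pics/jigside.png",a[:,:,::-1])
np.savez("m.npz",**out)
E
```

```text
side bar1 0.94 [241. 273.] 393 sat 79.0 val 220.0
side bar1 0.92 [331. 270.] 413 sat 7.0 val 213.0
side bar1 0.73 [255. 351.] 646 sat 170.0 val 185.0
side bar1 0.71 [349. 341.] 563 sat 7.0 val 214.0
side jig 0.76 [274. 202.] 5042 sat 20.0 val 92.0
side presser 0.96 [286. 199.] 533 sat 152.0 val 176.0
side presser 0.58 [387. 271.] 342 sat 171.0 val 167.0
top bar1 0.98 [403. 307.] 531 sat 176.0 val 215.0
top bar1 0.93 [422. 224.] 486 sat 7.0 val 226.0
top bar1 0.88 [352. 202.] 440 sat 7.0 val 229.0
top bar1 0.65 [315. 282.] 444 sat 61.0 val 243.0
top jig 0.71 [238. 207.] 7952 sat 23.0 val 114.0
top presser 0.66 [255. 198.] 804 sat 255.0 val 217.0
top presser 0.66 [141. 282.] 898 sat 8.0 val 235.0
```

View pics/jigtop.png

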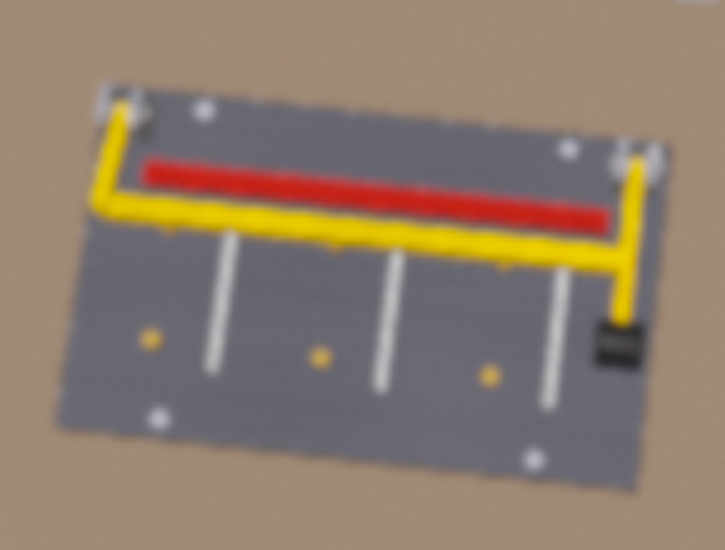

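View pics/jigside.png

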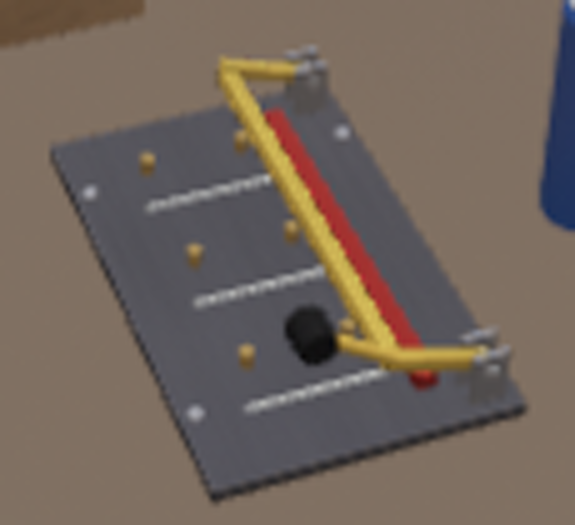

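Two bright bars and both look-alikes are clear: sat 7 for the bright ones, 61 and above for pink and blue. The jig's pins, corners and knob show in both crops. Now the fit.

Run:
```python
from h import *
T=lambda L:(np.array(L)+.5)/5-.5+[165,150]
S=lambda L:(np.array(L)+.5)/5-.5+[220,145]
cor=[[-.11,.18,.012],[-.11,-.18,.012],[.11,-.18,.012],[.11,.18,.012]]
pin=[[-.051,.125,.026],[-.051,.021,.026],[-.051,-.083,.026]]
tp=T([[57,430],[636,490],[672,143],[103,85],[151,338],[320,357],[490,375]])
sp=S([[52,150],[213,492],[525,405],[147,156],[194,247],[246,348]])
PT=np.array(cor+pin);PS=np.array([cor[0],cor[1],cor[2]]+pin)
f=lambda p:np.r_[(proj("top",pose(PT,p))-tp).ravel(),(proj("side",pose(PS,p))-sp).ravel()]
s=least_squares(f,[.5,.1,0],loss="soft_l1");J=s.x
print("jig",J.round(4),np.degrees(J[2]));print(f(J).reshape(-1,2).round(1).tolist())
for n in("top","side"):
    q=f(J).reshape(-1,2)
kt=T([[619,345]]);ks=S([[312,335]])
def K(th,yk=-.158):
    c,s_=np.cos(th),np.sin(th); x,z=-.135,.020
    return [[.085+x*c+z*s_*1,yk,.042+z*c-x*s_]]
g=lambda v:np.r_[(proj("top",pose(K(*v),J))-kt).ravel(),(proj("side",pose(K(*v),J))-ks).ravel()]
r=least_squares(g,[.2,-.158]);print("theta,y",r.x,r.fun.round(1),pose(K(*r.x),J))
m=np.load("m.npz")
for a,b,p0 in(("331","352",[.55,-.2,1.5]),("349","422",[.5,-.4,1.5])):
    ks_=[k for k in m if k.startswith("side_bar1") and abs(int(k.split("_")[2])-int(a))<3][0]
    kt_=[k for k in m if k.startswith("top_bar1") and abs(int(k.split("_")[2])-int(b))<3][0]
    c=np.argwhere(m[kt_]).mean(0)[::-1];w=ray("top",[c],.016)[0]
    for M in([("top",m[kt_])],[("side",m[ks_])],[("top",m[kt_]),("side",m[ks_])]):
        best=min((fitbox(M,[w[0],w[1],y],.12,.032,0,.016) for y in(-.2,.1)),key=lambda t:t[1]);print(b,best)
for nm,p in(("left",[-.015,.104,.012]),("mid",[-.015,0,.012]),("right",[-.015,-.104,.012])):print(nm,pose([p],J))
```

```text
jig [ 0.5546  0.1471 -0.097 ] -5.555814872246703
[[-1.1, -0.3], [0.2, 0.3], [0.0, -0.0], [0.3, -0.4], [-0.2, 0.4], [-0.1, 0.2], [-0.2, 0.2], [-0.7, -0.9], [0.1, 0.2], [1.0, -0.4], [0.1, 0.5], [0.2, 0.6], [0.3, 0.5]]
theta,y [ 0.33586411 -0.15813583] [-0.2  0.   0.3  0.1] [[ 0.50364119 -0.00683841  0.10537651]]
352 (array([ 0.57352131, -0.20976847,  0.00461348]), np.float64(0.31587101014399943))
352 (array([ 0.57270092, -0.20896177,  0.00913381]), np.float64(0.5741205980992691))
352 (array([ 0.57321977, -0.20945487,  0.01197341]), np.float64(0.4727299660458688))
422 (array([ 0.51195941, -0.42499542,  0.10638076]), np.float64(0.477311340947218))
422 (array([ 0.51028991, -0.42305881,  0.11092131]), np.float64(0.49239621266287903))
422 (array([ 0.51109527, -0.42390376,  0.10664646]), np.float64(0.5894432126532376))
left [[0.54978724 0.25204592 0.012     ]]
mid [[0.53971844 0.14853448 0.012     ]]
right [[0.52964965 0.04502303 0.012     ]]
```

```bash
cat >> h.py <<'E'
J=np.array([.5546,.1471,-.097])
def knob(th):
    c,s=np.cos(th),np.sin(th); return pose([[.085-.135*c+.020*s,-.158,.042+.020*c+.135*s]],J)[0]
def plan(ways,step=.3,cur=None):
    """ways: (x,y,z,yaw of tool y); prints one row list per segment (n x row), tool down"""
    s=env.get_state(); R=Ro.from_quat(np.roll(s["orientation"],-1)); p=np.array(s["tcp_pos"])
    if cur is not None: p=np.array(cur)
    for w in ways:
        yw=w[3]; y=np.array([np.cos(yw),np.sin(yw),0]); z=np.array([0,0,-1.]); Rt=Ro.from_matrix(np.c_[np.cross(y,z),y,z])
        rv=(R.inv()*Rt).as_rotvec()/np.pi
        if np.abs(rv[2])>.5: Rt=Rt*Ro.from_rotvec([0,0,np.pi]); rv=(R.inv()*Rt).as_rotvec()/np.pi
        d=R.inv().apply(np.array(w[:3])-p)/.12
        n=int(max(1,np.ceil(np.abs(d).max()/step-1e-6)))
        nr=int(np.ceil(np.linalg.norm(rv)/.05)) if np.linalg.norm(rv)>.002 else 0
        print(f"{n} x {np.round(d/n,3).tolist()}",f"then turn {nr} x {np.round(rv/max(nr,1),4).tolist()}" if nr else "")
        p=np.array(w[:3]); R=Rt if nr else R
E
python3 - <<'E'
from h import *
k=knob(.336);yj=np.pi/2+J[2]
print(k)
plan([(.141,.557,.25,yj),(k[0],k[1],.22,yj),(k[0],k[1],.095,yj)],.4)
K=[knob(.336)]
prev=k
R=Ro.from_matrix(np.c_[np.cross([np.cos(yj),np.sin(yj),0],[0,0,-1]),[np.cos(yj),np.sin(yj),0],[0,0,-1]])
rows=[]
for th in np.linspace(.336,1.81,19)[1:]:
    q=knob(th);rows.append(np.round(R.inv().apply(q-prev)/.12,3).tolist()+[0,0,0]);prev=q
print(rows)
print("can",ray("top",[[246,112]],.19),ray("side",[[342,147]],.19))
E
```

```text
[ 0.5036099  -0.00668463  0.10539293]
1 x [0.004, -0.004, -0.064] then turn 1 x [-0.0, 0.0, -0.0483]
11 x [-0.315, -0.398, 0.023] 
3 x [0.0, 0.0, 0.347] 
[[-0.047, -0.0, -0.081, 0, 0, 0], [-0.053, -0.0, -0.077, 0, 0, 0], [-0.059, 0.0, -0.072, 0, 0, 0], [-0.065, -0.0, -0.067, 0, 0, 0], [-0.07, 0.0, -0.061, 0, 0, 0], [-0.075, -0.0, -0.055, 0, 0, 0], [-0.079, -0.0, -0.049, 0, 0, 0], [-0.083, 0.0, -0.042, 0, 0, 0], [-0.086, -0.0, -0.036, 0, 0, 0], [-0.089, 0.0, -0.028, 0, 0, 0], [-0.091, 0.0, -0.021, 0, 0, 0], [-0.092, -0.0, -0.014, 0, 0, 0], [-0.093, 0.0, -0.006, 0, 0, 0], [-0.093, -0.0, 0.002, 0, 0, 0], [-0.093, -0.0, 0.009, 0, 0, 0], [-0.092, -0.0, 0.017, 0, 0, 0], [-0.09, 0.0, 0.024, 0, 0, 0], [-0.088, -0.0, 0.032, 0, 0, 0]]
can [[0.78638328 0.11341611 0.19      ]] [[0.77912581 0.10052764 0.19      ]]
```

Emit:
drive_tool --series '[[[0,0,-0.06,0,0,0],[0,0,0,0,0,-0.0483],[-0.315,-0.398,0.023,0,0,0],[-0.315,-0.398,0.023,0,0,0],[-0.315,-0.398,0.023,0,0,0],[-0.315,-0.398,0.023,0,0,0],[-0.315,-0.398,0.023,0,0,0],[-0.315,-0.398,0.023,0,0,0],[-0.315,-0.398,0.023,0,0,0],[-0.315,-0.398,0.023,0,0,0],[-0.315,-0.398,0.023,0,0,0],[-0.315,-0.398,0.023,0,0,0],[-0.315,-0.398,0.023,0,0,0],[0,0,0,0,0,0],[0,0,0,0,0,0]]]' --jaw 0.45 --grip_force 25

```text
clock: 2.38
tcp_pos: [0.5042, -0.0059, 0.2192]
orientation: [-0.0, 0.049, 0.999, 0.0]
wrist_force: [-0.8, -0.0, 0.4]
finger_gap: 0.0617
grip_force: 0.0
```

Emit:
drive_tool --series '[[[0.005,-0.005,0.26,0,0,0],[0,0,0.26,0,0,0],[0,0,0.26,0,0,0],[0,0,0.26,0,0,0],[0,0,0,0,0,0],[0,0,0,0,0,0]]]'

```text
clock: 3.12
tcp_pos: [0.5042, -0.0055, 0.0957]
orientation: [0.001, 0.048, 0.999, 0.0]
wrist_force: [0.4, -0.5, 0.8]
finger_gap: 0.0617
grip_force: 0.0
```

Emit:
drive_tool --series '[[[0,0,0,0,0,0],[0,0,0,0,0,0],[0,0,0,0,0,0],[0,0,0,0,0,0],[0,0,0,0,0,0],[0,0,0,0,0,0]]]' --jaw -1

```text
clock: 3.88
tcp_pos: [0.5041, -0.0068, 0.0945]
orientation: [0.0, 0.049, 0.999, -0.0]
wrist_force: [-1.7, -3.6, 3.9]
finger_gap: 0.0279
grip_force: 30.2
```

Knob gripped (27.9 mm gap). Now the arc.

Emit:
drive_tool --series '[[[-0.047,0,-0.081,0,0,0],[-0.053,0,-0.077,0,0,0],[-0.059,0,-0.072,0,0,0],[-0.065,0,-0.067,0,0,0],[-0.07,0,-0.061,0,0,0],[-0.075,0,-0.055,0,0,0],[-0.079,0,-0.049,0,0,0],[-0.083,0,-0.042,0,0,0],[-0.086,0,-0.036,0,0,0],[0,0,0,0,0,0]]]'

```text
clock: 5.12
tcp_pos: [0.5772, -0.014, 0.1592]
orientation: [-0.001, 0.049, 0.999, -0.0]
wrist_force: [-2.4, -4.6, -1.1]
finger_gap: 0.0275
grip_force: 27.6
```

Emit:
drive_tool --series '[[[-0.089,0,-0.028,0,0,0],[-0.091,0,-0.021,0,0,0],[-0.092,0,-0.014,0,0,0],[-0.093,0,-0.006,0,0,0],[-0.093,0,0.002,0,0,0],[-0.093,0,0.009,0,0,0],[-0.092,0,0.017,0,0,0],[-0.09,0,0.024,0,0,0],[-0.088,0,0.032,0,0,0],[-0.03,0,0.015,0,0,0],[0,0,0,0,0,0],[0,0,0,0,0,0]]]'

```text
clock: 6.62
tcp_pos: [0.6794, -0.0242, 0.156]
orientation: [-0.0, 0.049, 0.999, -0.0]
wrist_force: [0.0, -5.6, -0.1]
finger_gap: 0.0277
grip_force: 28.8
```

Emit:
drive_tool --series '[[[-0.03,0,0.012,0,0,0],[-0.03,0,0.012,0,0,0],[0,0,0,0,0,0]]]'

```text
clock: 7.0
tcp_pos: [0.683, -0.0245, 0.1543]
orientation: [-0.003, 0.049, 0.999, -0.0]
wrist_force: [-13.9, -5.0, 11.4]
finger_gap: 0.0279
grip_force: 30.0
```

Run:
```python
from h import *
im=viewer.read_camera("side"); print(knob(1.8),knob(1.85),knob(1.75))
a=cv2.resize(im[110:260,210:370],None,fx=4,fy=4,interpolation=cv2.INTER_CUBIC).copy()
for t,c in((1.8,(255,0,255)),(1.6,(0,255,0))):
    p=proj("side",[knob(t)])[0]; cv2.circle(a,tuple(int(v) for v in (p-[210,110])*4),3,c,-1)
cv2.imwrite("pics/up.png",a[:,:,::-1])
```

```text
[ 0.67381195 -0.0232462   0.16892539] [ 0.68006337 -0.0238545   0.16626035] [ 0.66743576 -0.02262576  0.17127318]
```

View pics/up.png

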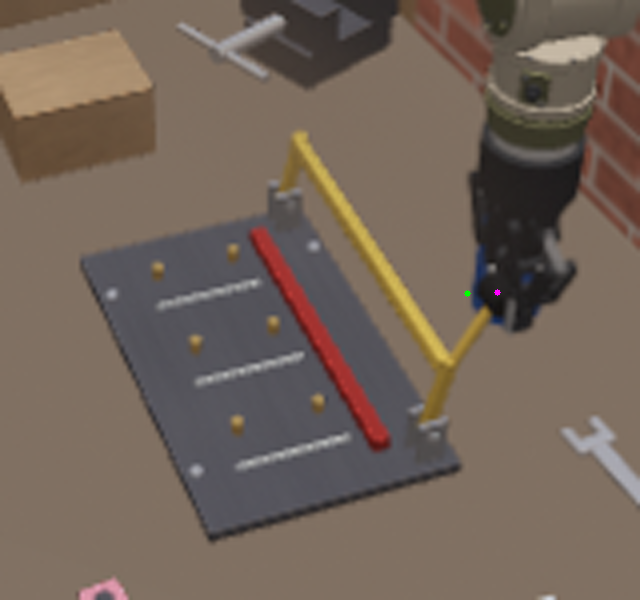

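The hold-down is against its stop (14 N) and past upright. Releasing, then retracting.

Emit:
drive_tool --series '[[[0.01,0,0,0,0,0],[0,0,0,0,0,0],[0,0,0,0,0,0],[0,0,-0.3,0,0,0],[0,0,-0.3,0,0,0],[0,0,-0.3,0,0,0],[0.3,-0.3,0,0,0,0],[0.2,-0.3,0,0,0,0],[0,0,0,0,0,0],[0,0,0,0,0,0]]]' --jaw 0.45

```text
clock: 8.3
tcp_pos: [0.6189, -0.0897, 0.2608]
orientation: [0.0, 0.049, 0.999, 0.0]
wrist_force: [0.1, 0.0, -0.0]
finger_gap: 0.0615
grip_force: 0.0
```

```bash
cat >> h.py <<'E'
def bars():
    """all bright bars: joint fit from both cameras"""
    M={}
    for n in("top","side"):
        im=viewer.read_camera(n); hsv=cv2.cvtColor(im,cv2.COLOR_RGB2HSV)
        M[n]=[d["region"] for d in models.silhouettes("bar1",n) if d["score"]>.4 and np.median(hsv[d["region"]][:,1])<25]
    res=[]
    for n in M:
        for m in M[n]:
            c=np.argwhere(m).mean(0)[::-1]; w=ray(n,[c],.016)[0]
            f=min((fitbox([(n,m)],[w[0],w[1],y],.12,.032,0,.016) for y in(-.7,0,.7)),key=lambda t:t[1])
            print(n,"area",m.sum(),np.round(f[0],4),"rms",round(f[1],2)); res.append((n,f[0]))
    return res
E
python3 - <<'E'
from h import *
bars()
print(env.get_state()["tcp_pos"])
plan([(.573,-.2093,.12,np.pi/2+.008),(.573,-.2093,.015,np.pi/2+.008)],.4)
E
```

```text
top area 494 [ 0.5125 -0.4244  0.1176] rms 0.46
side area 426 [ 0.5725 -0.2085  0.0072] rms 0.48
side area 547 [ 0.511  -0.4232  0.1094] rms 0.54
[ 0.61910726 -0.08904819  0.26031147]
3 x [0.096, -0.345, 0.39] then turn 1 x [0.0001, -0.0, -0.033]
3 x [0.0, 0.0, 0.292]
```

Emit:
drive_tool --series '[[[0.096,-0.345,0.2,0,0,0],[0.096,-0.345,0.3,0,0,0],[0.096,-0.345,0.39,0,0,-0.033],[0,0,0.28,0,0,0],[0,0,0,0,0,0],[0,0,0.292,0,0,0],[0,0,0.25,0,0,0],[0,0,0.25,0,0,0],[0,0,0.083,0,0,0],[0,0,0,0,0,0],[0,0,0,0,0,0]]]'

```text
clock: 9.88
tcp_pos: [0.5738, -0.2099, 0.0178]
orientation: [0.001, -0.004, 1.0, -0.001]
wrist_force: [-0.1, 0.3, -0.6]
finger_gap: 0.0618
grip_force: 0.0
```

Emit:
drive_tool --series '[[[0,0,0,0,0,0],[0,0,0,0,0,0],[0,0,0,0,0,0],[0,0,0,0,0,0],[0,0,0,0,0,0],[0,0,0,0,0,0]]]' --jaw -1 --grip_force 80

```text
clock: 10.62
tcp_pos: [0.573, -0.2097, 0.0175]
orientation: [0.001, -0.003, 1.0, -0.0]
wrist_force: [-1.0, 0.7, 5.5]
finger_gap: 0.0296
grip_force: 79.7
```

Emit:
drive_tool --series '[[[0,0,-0.1,0,0,0],[0,0,-0.25,0,0,0],[0,0,-0.3,0,0,0],[0,0,-0.3,0,0,0],[0,0,-0.1,0,0,0],[0,0,0,0,0,0],[0,0,0,0,0,0]]]'

```text
clock: 11.5
tcp_pos: [0.5712, -0.2089, 0.1401]
orientation: [-0.001, -0.003, 1.0, 0.001]
wrist_force: [0.3, 0.9, -4.7]
finger_gap: 0.0293
grip_force: 80.2
```

```bash
cat >> h.py <<'E'
def lane(k,dx=0,dy=0):
    return pose([[-.015+dx,{"l":.104,"m":0,"r":-.104}[k]+dy,0]],J)[0][:2]
E
python3 - <<'E'
from h import *
yj=np.pi/2+J[2]
a=lane("m",-.015,-.006);s=env.get_state();print(a,s["finger_gap"],s["tcp_pos"])
plan([(a[0]-.05,a[1]-.04,.15,yj),(a[0],a[1],.12,yj),(a[0],a[1],.034,yj)],.4)
im=viewer.read_camera("side");p=proj("side",[s["tcp_pos"]])[0].astype(int)
cv2.imwrite("pics/hold.png",cv2.resize(im[p[1]-60:p[1]+60,p[0]-80:p[0]+80],None,fx=4,fy=4)[:,:,::-1])
E
```

```text
[0.52415994 0.14403364] 0.029286130476369774 [ 0.57118725 -0.20894964  0.14007958]
7 x [0.113, 0.373, -0.011] then turn 1 x [0.0005, -0.0009, 0.0329]
1 x [-0.382, 0.372, 0.25] 
2 x [0.0, 0.0, 0.358]
```

View pics/hold.png

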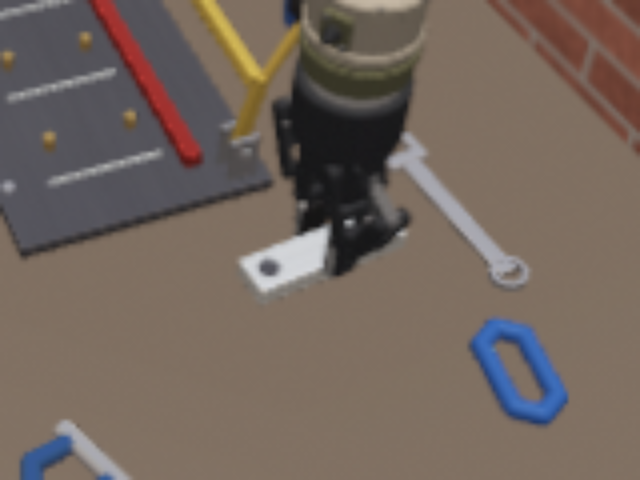

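The bar is held flat and level. Carrying it to the middle lane.

Emit:
drive_tool --series '[[[0.113,0.373,-0.011,0,0,0],[0.113,0.373,-0.011,0,0,0],[0.113,0.373,-0.011,0,0,0],[0.113,0.373,-0.011,0,0,0],[0.113,0.373,-0.011,0,0,0],[0.113,0.373,-0.011,0,0,0],[0.113,0.373,-0.011,0,0,0.0329],[0,0,0,0,0,0],[-0.19,0.186,0.125,0,0,0],[-0.192,0.186,0.125,0,0,0],[0,0,0,0,0,0],[0,0,0,0,0,0]]]'

```text
clock: 13.05
tcp_pos: [0.5245, 0.1423, 0.1203]
orientation: [-0.001, 0.048, 0.999, -0.0]
wrist_force: [-0.5, -0.7, -4.5]
finger_gap: 0.0295
grip_force: 80.9
```

Run:
```python
from h import *
yj=np.pi/2+J[2]
a=lane("m",-.015,-.006);s=env.get_state();print(a,s["finger_gap"],s["tcp_pos"],s["grip_force"],s["wrist_force"])
plan([(a[0],a[1],.034,yj)],.2)
plan([(a[0],a[1],.0305,yj)],.2)
```

```text
[0.52415994 0.14403364] 0.02950171918109557 [0.5244513  0.14234706 0.12027419] 80.86905598640442 [-0.48203296 -0.6806766  -4.54030938]
4 x [0.0, 0.004, 0.18] 
4 x [0.0, 0.004, 0.187]
```

Emit:
drive_tool --series '[[[0,0,0.18,0,0,0],[0,0,0.18,0,0,0],[0,0,0.18,0,0,0],[0,0,0.14,0,0,0],[0,0,0.03,0,0,0],[0,0,0.02,0,0,0],[0,0,0,0,0,0],[0,0,0,0,0,0]]]'

```text
clock: 14.05
tcp_pos: [0.5258, 0.1432, 0.0344]
orientation: [0.001, 0.048, 0.999, 0.0]
wrist_force: [0.2, -0.6, -4.2]
finger_gap: 0.0292
grip_force: 80.8
```

Emit:
drive_tool --series '[[[0,0,0.015,0,0,0],[0,0,0.015,0,0,0],[0,0,0.005,0,0,0],[0,0,0,0,0,0],[0,0,0,0,0,0]]]'

```text
clock: 14.68
tcp_pos: [0.5251, 0.1432, 0.0295]
orientation: [-0.0, 0.048, 0.999, 0.0]
wrist_force: [-2.1, 0.6, -2.4]
finger_gap: 0.0294
grip_force: 81.1
```

Emit:
drive_tool --series '[[[-0.03,0,0,0,0,0],[-0.03,0,0,0,0,0],[-0.03,0,0,0,0,0],[-0.02,0,0,0,0,0],[0,0.02,0,0,0,0],[0,0.02,0,0,0,0],[0,0,0,0,0,0],[0,0,0,0,0,0]]]'

```text
clock: 15.68
tcp_pos: [0.5386, 0.1461, 0.0295]
orientation: [-0.0, 0.049, 0.999, -0.001]
wrist_force: [-3.2, -3.4, 1.1]
finger_gap: 0.0297
grip_force: 81.6
```

Emit:
drive_tool --series '[[[0,0.015,0,0,0,0],[0,0.015,0,0,0,0],[0,0,0,0,0,0]]]'

```text
clock: 16.05
tcp_pos: [0.5388, 0.1488, 0.0295]
orientation: [-0.0, 0.049, 0.999, -0.002]
wrist_force: [-4.0, -7.7, 1.5]
finger_gap: 0.0295
grip_force: 81.6
```

Emit:
drive_tool --series '[[[-0.015,0,0,0,0,0],[-0.01,0,0,0,0,0],[0,0,0,0,0,0]]]'

```text
clock: 16.42
tcp_pos: [0.5389, 0.1487, 0.0294]
orientation: [-0.003, 0.049, 0.999, -0.001]
wrist_force: [-11.2, -5.9, 9.3]
finger_gap: 0.0294
grip_force: 82.5
```

Emit:
drive_tool --series '[[[0.008,0,0,0,0,0],[0,0,0,0,0,0],[0,0,0,0,0,0],[0,0,0,0,0,0],[0,0,-0.3,0,0,0],[0,0,-0.3,0,0,0],[0,0,0,0,0,0]]]' --jaw 0.2

```text
clock: 17.3
tcp_pos: [0.5439, 0.1505, 0.1047]
orientation: [0.003, 0.048, 0.999, 0.001]
wrist_force: [0.2, -1.1, 0.7]
finger_gap: 0.0513
grip_force: 0.0
```

Emit:
drive_tool --series '[[[0,-0.2,0,0,0,0],[0,-0.2,0,0,0,0],[0,0,0,0,0,0],[0,0,0,0,0,0],[0,0,0.3,0,0,0],[0,0,0.3,0,0,0],[0,0,0,0,0,0],[0,0,0,0,0,0]]]' --jaw -1

```text
clock: 18.3
tcp_pos: [0.5372, 0.1029, 0.0303]
orientation: [0.0, 0.048, 0.999, 0.0]
wrist_force: [0.2, 0.9, 0.2]
finger_gap: 0.0004
grip_force: 0.0
```

Emit:
drive_tool --series '[[[0,0.05,0,0,0,0],[0,0.05,0,0,0,0],[0,0.02,0,0,0,0],[0,0.02,0,0,0,0],[0,0,0,0,0,0]]]'

```text
clock: 18.92
tcp_pos: [0.5382, 0.1192, 0.0295]
orientation: [0.0, 0.048, 0.999, 0.0]
wrist_force: [1.1, 0.4, -0.0]
finger_gap: -0.0001
grip_force: 0.0
```

Emit:
drive_tool --series '[[[0,0.02,0,0,0,0],[0,0,0,0,0,0]]]'

```text
clock: 19.18
tcp_pos: [0.5383, 0.1201, 0.0294]
orientation: [-0.0, 0.049, 0.999, -0.001]
wrist_force: [-0.5, -4.6, 0.6]
finger_gap: -0.0001
grip_force: 2.4
```

Emit:
drive_tool --series '[[[0,0.02,0,0,0,0],[0,0,0,0,0,0]]]'

```text
clock: 19.42
tcp_pos: [0.5383, 0.1205, 0.0294]
orientation: [-0.0, 0.05, 0.999, -0.003]
wrist_force: [-0.8, -12.0, 2.5]
finger_gap: 0.0002
grip_force: 5.8
```

Emit:
drive_tool --series '[[[0,0.015,0,0,0,0],[0,0.015,0,0,0,0],[0,0,0,0,0,0],[0,0,0,0,0,0]]]'

```text
clock: 19.92
tcp_pos: [0.5383, 0.1211, 0.0294]
orientation: [-0.001, 0.051, 0.999, -0.006]
wrist_force: [-1.8, -21.6, 3.8]
finger_gap: 0.0
grip_force: 10.9
```

Run:
```python
from h import *
s=env.get_state(); c,sn=np.cos(J[2]),np.sin(J[2]);d=np.array(s["tcp_pos"])[:2]-J[:2]
print("jig frame tcp",c*d[0]+sn*d[1],-sn*d[0]+c*d[1])
yj=np.pi/2+J[2]
b=lane("m",-.060-.011-.02,0);a=lane("m",-.003,-.04);p=s["tcp_pos"]
plan([(p[0]+.0010,p[1]-.012,.0295,yj),(a[0],a[1],.1,yj),(b[0],b[1],.1,yj),(b[0],b[1],.0295,yj)],.3)
```

```text
jig frame tcp -0.013679024104571584 -0.027444331119272993
1 x [-0.018, -0.099, 0.001] then turn 1 x [-0.0041, -0.0002, -0.0014]
2 x [0.027, -0.003, -0.294] 
3 x [0.244, 0.111, 0.0] 
2 x [0.0, 0.0, 0.294]
```

Emit:
drive_tool --series '[[[0,-0.17,0,0,0,0],[0,0,-0.3,0,0,0],[0,0,-0.29,0,0,0],[0.25,0.11,0,0,0,0],[0.25,0.11,0,0,0,0],[0.25,0.11,0,0,0,0],[0,0,0,0,0,0],[0,0,0,0,0,0]]]'

```text
clock: 20.92
tcp_pos: [0.4521, 0.1552, 0.1006]
orientation: [0.001, 0.048, 0.999, 0.0]
wrist_force: [1.0, -0.7, -0.8]
finger_gap: -0.0002
grip_force: 0.0
```

Run:
```python
from h import *
yj=np.pi/2+J[2];b=lane("m",-.060-.011-.02,0)
plan([(b[0],b[1],.1,yj),(b[0],b[1],.0295,yj)],.3)
```

```text
1 x [0.027, 0.016, 0.005] 
2 x [0.0, -0.0, 0.294]
```

Emit:
drive_tool --series '[[[0.027,0.016,0.2,0,0,0],[0,0,0.2,0,0,0],[0,0,0.19,0,0,0],[0,0,0,0,0,0],[-0.07,0,0,0,0,0],[-0.06,0,0,0,0,0],[-0.03,0,0,0,0,0],[0,0,0,0,0,0]]]'

```text
clock: 21.92
tcp_pos: [0.468, 0.1556, 0.0298]
orientation: [0.0, 0.048, 0.999, 0.0]
wrist_force: [0.1, -0.8, -0.1]
finger_gap: -0.0
grip_force: 0.0
```

Emit:
drive_tool --series '[[[-0.03,0,0,0,0,0],[-0.02,0,0,0,0,0],[0,0,0,0,0,0]]]'

```text
clock: 22.3
tcp_pos: [0.4687, 0.1552, 0.0287]
orientation: [-0.004, 0.048, 0.999, 0.0]
wrist_force: [-10.0, 0.7, 7.5]
finger_gap: -0.0001
grip_force: 5.2
```

Emit:
drive_tool --series '[[[-0.02,0,0,0,0,0],[-0.02,0,0,0,0,0],[0,0,0,0,0,0],[0,0,0,0,0,0]]]'

```text
clock: 22.8
tcp_pos: [0.4688, 0.155, 0.028]
orientation: [-0.008, 0.047, 0.999, 0.0]
wrist_force: [-19.6, 2.2, 14.3]
finger_gap: 0.0001
grip_force: 10.0
```

Emit:
drive_tool --series '[[[0.2,0,0,0,0,0],[0,0,-0.4,0,0,0],[0,0,-0.4,0,0,0],[0,-0.4,-0.4,0,0,0],[0,-0.4,0,0,0,0],[0,-0.4,0,0,0,0],[0,-0.4,0,0,0,0],[0,0,0,0,0,0],[0,0,0,0,0,0]]]' --jaw 0.45

```text
clock: 23.92
tcp_pos: [0.4361, -0.0304, 0.1697]
orientation: [0.0, 0.049, 0.999, 0.0]
wrist_force: [-0.8, 0.0, -0.1]
finger_gap: 0.062
grip_force: 0.0
```

Run:
```python
from h import *
bars();print(lane("m"),J[2])
im=viewer.read_camera("top")
cv2.imwrite("pics/b1.png",cv2.resize(im[150:260,165:310],None,fx=5,fy=5,interpolation=cv2.INTER_CUBIC)[:,:,::-1])
```

```text
top area 490 [ 0.5123 -0.4239  0.1368] rms 0.39
top area 385 [ 0.5407  0.1497 -0.0725] rms 0.51
side area 153 [ 0.5465  0.1574 -0.0041] rms 1.27
side area 552 [ 0.5118 -0.4235  0.1334] rms 0.6
side area 4164 [ 0.5768  0.145  -0.1188] rms 27.75
[0.53967051 0.14855272] -0.097
```

View pics/b1.png

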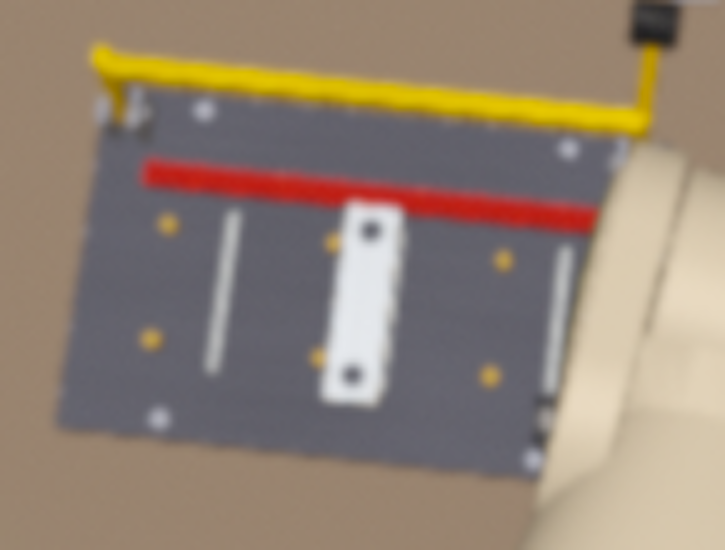

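The middle bar is against the fence and both pins; its hole line (7.1°) is parallel to the pins (6.9°). Next is the second bar.

Run:
```python
from h import *
plan([(.4361,-.22,.15,np.pi/2+J[2]),(.5118,-.4237,.1,np.pi/2+.128),(.5118,-.4237,.0165,np.pi/2+.128)],.4)
```

```text
4 x [-0.037, -0.395, 0.041] 
5 x [-0.158, -0.326, 0.083] then turn 2 x [0.0, -0.0, -0.0354]
2 x [0.0, 0.0, 0.348]
```

Emit:
drive_tool --series '[[[-0.037,-0.395,0.041,0,0,0],[-0.037,-0.395,0.041,0,0,0],[-0.037,-0.395,0.041,0,0,0],[-0.037,-0.395,0.041,0,0,0],[-0.158,-0.326,0.083,0,0,0],[-0.158,-0.326,0.083,0,0,0],[-0.158,-0.326,0.083,0,0,0],[-0.158,-0.326,0.083,0,0,0],[-0.158,-0.326,0.083,0,0,0],[0,0,0,0,0,-0.0354],[0,0,0,0,0,-0.0354],[0,0,0,0,0,0],[0,0,0,0,0,0]]]'

```text
clock: 25.8
tcp_pos: [0.5113, -0.4241, 0.1001]
orientation: [-0.0, -0.062, 0.998, 0.0]
wrist_force: [0.1, -0.2, -0.4]
finger_gap: 0.0621
grip_force: 0.0
```

Run:
```python
from h import *
bars()
plan([(.5118,-.4237,.0165,np.pi/2+.128)],.3)
```

```text
top area 390 [ 0.5414  0.1486 -0.0922] rms 0.52
top area 420 [ 0.5122 -0.4238  0.1272] rms 1.67
side area 308 [ 0.5473  0.1614 -0.0964] rms 0.43
side area 462 [ 0.5125 -0.4244  0.1038] rms 1.53
3 x [-0.002, 0.002, 0.233]
```

Emit:
drive_tool --series '[[[0,0,0.25,0,0,0],[0,0,0.25,0,0,0],[0,0,0.19,0,0,0],[0,0,0,0,0,0],[0,0,0,0,0,0]]]'

```text
clock: 26.62
tcp_pos: [0.5114, -0.4252, 0.0184]
orientation: [0.0, -0.063, 0.998, -0.0]
wrist_force: [0.2, -0.1, 0.6]
finger_gap: 0.0619
grip_force: 0.0
```

Emit:
drive_tool --series '[[[0,0,0,0,0,0],[0,0,0,0,0,0],[0,0,0,0,0,0],[0,0,0,0,0,0],[0,0,0,0,0,0],[0,0,0,0,0,0]]]' --jaw -1

```text
clock: 27.38
tcp_pos: [0.5116, -0.4251, 0.0191]
orientation: [0.001, -0.063, 0.998, -0.001]
wrist_force: [-1.1, 1.8, 5.2]
finger_gap: 0.0293
grip_force: 79.4
```

Emit:
drive_tool --series '[[[0,0,-0.1,0,0,0],[0,0,-0.25,0,0,0],[0,0,-0.3,0,0,0],[0,0,-0.3,0,0,0],[0,0,-0.15,0,0,0],[0,0,0,0,0,0],[0,0,0,0,0,0]]]'

```text
clock: 28.25
tcp_pos: [0.5103, -0.4242, 0.1481]
orientation: [-0.001, -0.063, 0.998, 0.001]
wrist_force: [-0.6, 0.4, -3.4]
finger_gap: 0.0291
grip_force: 80.1
```

Run:
```python
from h import *
yj=np.pi/2+J[2];a=lane("l",-.015,-.006)
s=env.get_state();print(s["tcp_pos"],s["finger_gap"],s["wrist_force"],a)
plan([(.41,-.1,.15,yj),(.39,.10,.15,yj),(a[0],a[1],.12,yj)],.35)
```

```text
[ 0.5103337  -0.42418122  0.14814788] 0.029136393722132926 [-0.5720226   0.36533409 -3.39996972] [0.53423212 0.24754476]
8 x [0.061, 0.348, -0.001] then turn 2 x [0.0002, -0.0002, 0.0354]
5 x [0.065, 0.329, 0.0] 
4 x [-0.269, 0.335, 0.062]
```

Emit:
drive_tool --series '[[[0.061,0.348,0,0,0,0],[0.061,0.348,0,0,0,0],[0.061,0.348,0,0,0,0],[0.061,0.348,0,0,0,0],[0.061,0.348,0,0,0,0],[0.061,0.348,0,0,0,0],[0.061,0.348,0,0,0,0],[0.061,0.348,0,0,0,0],[0,0,0,0,0,0.0354],[0,0,0,0,0,0.0354],[0.065,0.329,0,0,0,0],[0.065,0.329,0,0,0,0],[0.065,0.329,0,0,0,0],[0.065,0.329,0,0,0,0],[0.065,0.329,0,0,0,0],[0,0,0,0,0,0]]]'

```text
clock: 30.25
tcp_pos: [0.3895, 0.1016, 0.1483]
orientation: [-0.001, 0.046, 0.999, 0.0]
wrist_force: [-0.2, -0.9, -4.3]
finger_gap: 0.0294
grip_force: 81.1
```

Emit:
drive_tool --series '[[[-0.269,0.335,0.062,0,0,0],[-0.269,0.335,0.062,0,0,0],[-0.269,0.335,0.062,0,0,0],[-0.269,0.335,0.062,0,0,0],[0,0,0,0,0,0],[0,0,0,0,0,0]]]'

```text
clock: 31.0
tcp_pos: [0.5342, 0.2459, 0.1181]
orientation: [-0.002, 0.049, 0.999, -0.001]
wrist_force: [-0.6, -0.2, -5.0]
finger_gap: 0.0294
grip_force: 81.5
```

Run:
```python
from h import *
yj=np.pi/2+J[2];a=lane("l",-.015,-.006)
print(a);plan([(a[0],a[1],.036,yj)],.2)
bars()
im=viewer.read_camera("side")
cv2.imwrite("pics/c1.png",cv2.resize(im[90:260,190:370],None,fx=3,fy=3,interpolation=cv2.INTER_CUBIC)[:,:,::-1])
```

```text
[0.53423212 0.24754476]
4 x [-0.0, 0.004, 0.171] 
top area 402 [ 0.5408  0.1497 -0.0769] rms 0.43
top area 232 [ 0.4825  0.2703 -0.1044] rms 1.53
side area 198 [ 0.585   0.3647 -0.1009] rms 1.09
```

View pics/c1.png

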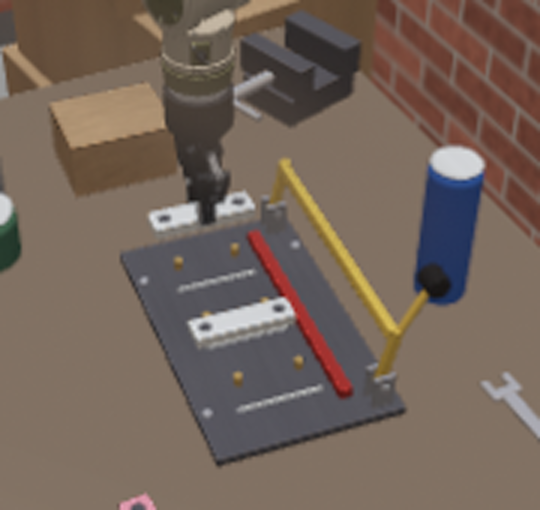

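Bar 2 is held centred above the left lane and the middle bar hasn't moved. Lowering.

Emit:
drive_tool --series '[[[0,0.005,0.18,0,0,0],[0,0,0.18,0,0,0],[0,0,0.18,0,0,0],[0,0,0.14,0,0,0],[0,0,0,0,0,0],[0,0,0.015,0,0,0],[0,0,0.015,0,0,0],[0,0,0,0,0,0],[0,0,0,0,0,0]]]'

```text
clock: 32.38
tcp_pos: [0.5355, 0.2479, 0.0347]
orientation: [0.0, 0.048, 0.999, 0.0]
wrist_force: [0.2, -0.1, -4.8]
finger_gap: 0.0294
grip_force: 81.5
```

Emit:
drive_tool --series '[[[0,0,0.015,0,0,0],[0,0,0.015,0,0,0],[0,0,0.003,0,0,0],[0,0,0,0,0,0],[0,0,0,0,0,0]]]'

```text
clock: 33.0
tcp_pos: [0.5353, 0.2478, 0.0311]
orientation: [0.0, 0.048, 0.999, 0.0]
wrist_force: [-2.6, -0.9, 4.7]
finger_gap: 0.029
grip_force: 82.6
```

Emit:
drive_tool --series '[[[-0.03,0,0,0,0,0],[-0.03,0,0,0,0,0],[-0.03,0,0,0,0,0],[-0.02,0,0,0,0,0],[0,0.02,0,0,0,0],[0,0.02,0,0,0,0],[0,0.02,0,0,0,0],[-0.02,0,0,0,0,0],[0,0,0,0,0,0]]]'

```text
clock: 34.12
tcp_pos: [0.5495, 0.2522, 0.0311]
orientation: [-0.002, 0.049, 0.999, -0.001]
wrist_force: [-8.4, -5.5, 10.9]
finger_gap: 0.0291
grip_force: 83.3
```

Emit:
drive_tool --series '[[[-0.02,0.015,0,0,0,0],[0,0,0,0,0,0]]]'

```text
clock: 34.38
tcp_pos: [0.5496, 0.2523, 0.0311]
orientation: [-0.004, 0.049, 0.999, -0.003]
wrist_force: [-14.2, -9.4, 19.7]
finger_gap: 0.0294
grip_force: 84.1
```

Home on both stops. Releasing, then seating it from the side.

Emit:
drive_tool --series '[[[0.015,-0.01,0,0,0,0],[0,0,0,0,0,0],[0,0,0,0,0,0],[0,0,0,0,0,0],[0,0,-0.3,0,0,0],[0,0,-0.3,0,0,0],[0,0,0,0,0,0]]]' --jaw 0.2

```text
clock: 35.25
tcp_pos: [0.5547, 0.2549, 0.1058]
orientation: [0.003, 0.048, 0.999, 0.001]
wrist_force: [0.5, -0.2, -0.8]
finger_gap: 0.0515
grip_force: 0.0
```

Emit:
drive_tool --series '[[[0,-0.2,0,0,0,0],[0,-0.2,0,0,0,0],[0,0,0,0,0,0],[0,0,0,0,0,0],[0,0,0.3,0,0,0],[0,0,0.3,0,0,0],[0,0,0,0,0,0],[0,0,0,0,0,0]]]' --jaw -1

```text
clock: 36.25
tcp_pos: [0.5481, 0.2067, 0.0312]
orientation: [0.0, 0.048, 0.999, 0.0]
wrist_force: [0.6, -1.0, -0.4]
finger_gap: -0.0
grip_force: 0.0
```

Emit:
drive_tool --series '[[[0,0.05,0,0,0,0],[0,0.05,0,0,0,0],[0,0.02,0,0,0,0],[0,0.02,0,0,0,0],[0,0,0,0,0,0]]]'

```text
clock: 36.88
tcp_pos: [0.5491, 0.2231, 0.0305]
orientation: [0.0, 0.048, 0.999, 0.0]
wrist_force: [0.7, -1.5, 0.4]
finger_gap: -0.0
grip_force: 0.0
```

Emit:
drive_tool --series '[[[0,0.02,0,0,0,0],[0,0.02,0,0,0,0],[0,0.015,0,0,0,0],[0,0,0,0,0,0],[0,0,0,0,0,0]]]'

```text
clock: 37.5
tcp_pos: [0.5491, 0.2246, 0.0303]
orientation: [-0.001, 0.05, 0.999, -0.005]
wrist_force: [-1.3, -16.2, 4.6]
finger_gap: -0.0002
grip_force: 8.2
```

Emit:
drive_tool --series '[[[0,0.015,0,0,0,0],[0,0,0,0,0,0],[0,-0.15,0,0,0,0],[0,0,-0.3,0,0,0],[0,0,-0.29,0,0,0],[0.25,0.11,0,0,0,0],[0.25,0.11,0,0,0,0],[0.25,0.11,0,0,0,0],[0,0,0,0,0,0],[0,0,0,0,0,0]]]'

```text
clock: 38.75
tcp_pos: [0.4631, 0.2616, 0.1015]
orientation: [0.001, 0.048, 0.999, 0.0]
wrist_force: [-0.2, 0.7, -0.5]
finger_gap: -0.0
grip_force: 0.0
```

Run:
```python
from h import *
yj=np.pi/2+J[2];b=lane("l",-.060-.011-.02,0)
plan([(b[0],b[1],.1,yj),(b[0],b[1],.0295,yj)],.3)
```

```text
1 x [0.032, -0.009, 0.012] 
2 x [0.0, -0.0, 0.294]
```

Emit:
drive_tool --series '[[[0.03,-0.009,0.2,0,0,0],[0,0,0.2,0,0,0],[0,0,0.2,0,0,0],[0,0,0,0,0,0],[-0.07,0,0,0,0,0],[-0.06,0,0,0,0,0],[-0.03,0,0,0,0,0],[-0.02,0,0,0,0,0],[0,0,0,0,0,0]]]'

```text
clock: 39.88
tcp_pos: [0.4789, 0.2588, 0.0293]
orientation: [-0.001, 0.048, 0.999, 0.0]
wrist_force: [-4.2, 0.8, 2.8]
finger_gap: 0.0
grip_force: 2.5
```

Emit:
drive_tool --series '[[[-0.03,0,0,0,0,0],[-0.03,0,0,0,0,0],[0,0,0,0,0,0],[0,0,0,0,0,0]]]'

```text
clock: 40.38
tcp_pos: [0.4791, 0.2583, 0.0284]
orientation: [-0.007, 0.047, 0.999, 0.0]
wrist_force: [-20.4, 3.8, 14.3]
finger_gap: 0.0001
grip_force: 10.4
```

Emit:
drive_tool --series '[[[0.15,0,0,0,0,0],[0,0,-0.4,0,0,0],[0,0,-0.4,0,0,0],[0,-0.4,-0.4,0,0,0],[0,-0.4,-0.4,0,0,0],[0,-0.4,-0.2,0,0,0],[0,-0.4,0,0,0,0],[0,-0.4,0,0,0,0],[0,-0.4,0,0,0,0],[0,-0.4,0,0,0,0],[0,0,0,0,0,0],[0,0,0,0,0,0]]]' --jaw 0.45

```text
clock: 41.88
tcp_pos: [0.4379, -0.0672, 0.2378]
orientation: [0.0, 0.049, 0.999, 0.0]
wrist_force: [0.4, 0.4, 0.2]
finger_gap: 0.0617
grip_force: 0.0
```

Run:
```python
from h import *
bars();print(lane("m"),lane("l"))
plan([(.6,-.09,.27,np.pi/2+J[2]),(.679,-.0238,.26,np.pi/2+J[2]),(.679,-.0238,.158,np.pi/2+J[2])],.35)
im=viewer.read_camera("top");
cv2.imwrite("pics/b2.png",cv2.resize(im[140:260,165:310],None,fx=5,fy=5,interpolation=cv2.INTER_CUBIC)[:,:,::-1])
```

```text
top area 460 [ 0.5534  0.2528 -0.1053] rms 0.45
top area 365 [ 0.5426  0.1479 -0.1041] rms 0.69
side area 181 [ 0.554   0.2653 -0.1462] rms 1.08
[0.53967051 0.14855272] [0.5497427  0.25206383]
4 x [-0.341, -0.018, -0.067] 
2 x [-0.302, 0.306, 0.042] 
3 x [0.0, -0.0, 0.283]
```

View pics/b2.png

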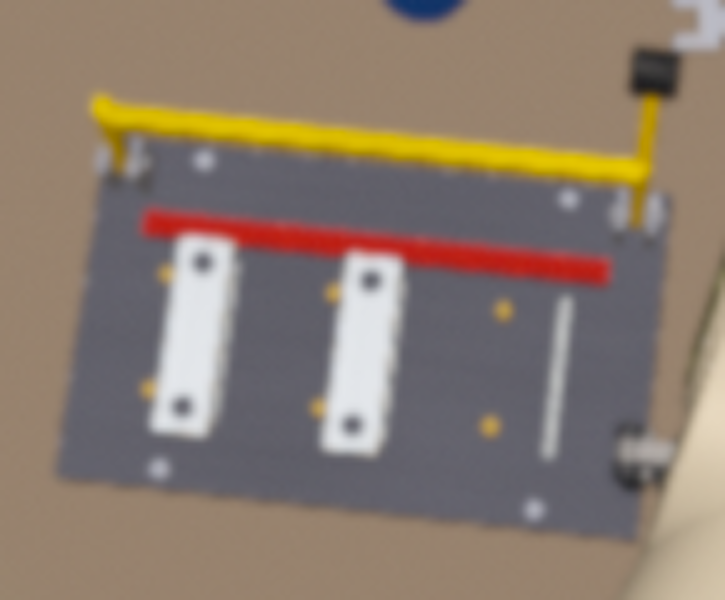

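Both bars touch the fence and their pins: the left bar's hole line is 8.2° and its pin line 7.9°. Now the hold-down.

Emit:
drive_tool --series '[[[-0.341,-0.018,-0.067,0,0,0],[-0.341,-0.018,-0.067,0,0,0],[-0.341,-0.018,-0.067,0,0,0],[-0.341,-0.018,-0.067,0,0,0],[-0.302,0.306,0.042,0,0,0],[-0.302,0.306,0.042,0,0,0],[0,0,0,0,0,0],[0,0,0.283,0,0,0],[0,0,0.283,0,0,0],[0,0,0.27,0,0,0],[0,0,0,0,0,0],[0,0,0,0,0,0]]]'

```text
clock: 43.62
tcp_pos: [0.6794, -0.0255, 0.161]
orientation: [0.001, 0.048, 0.999, -0.0]
wrist_force: [-0.7, -0.1, -0.9]
finger_gap: 0.0622
grip_force: 0.0
```

Emit:
drive_tool --series '[[[0,0,0,0,0,0],[0,0,0,0,0,0],[0,0,0,0,0,0],[0,0,0,0,0,0],[0,0,0,0,0,0],[0,0,0,0,0,0]]]' --jaw -1 --grip_force 25

```text
clock: 44.38
tcp_pos: [0.6801, -0.0243, 0.1614]
orientation: [0.002, 0.048, 0.999, 0.001]
wrist_force: [-0.8, 4.4, 5.3]
finger_gap: 0.0274
grip_force: 26.7
```

Run:
```python
from h import *
yj=np.pi/2+J[2];y=[np.cos(yj),np.sin(yj),0]
R=Ro.from_matrix(np.c_[np.cross(y,[0,0,-1]),y,[0,0,-1]]);prev=knob(1.84);print(prev,env.get_state()["tcp_pos"])
rows=[]
for th in np.linspace(1.84,0,25)[1:]:
    q=knob(th);rows.append(np.round(R.inv().apply(q-prev)/.12,3).tolist());prev=q
print(rows,prev)
```

```text
[ 0.67882382 -0.02373388  0.16681843] [ 0.68009835 -0.02432545  0.16139152]
[[0.081, -0.0, -0.032], [0.083, -0.0, -0.026], [0.085, 0.0, -0.019], [0.086, 0.0, -0.013], [0.087, 0.0, -0.006], [0.087, -0.0, 0.0], [0.087, 0.0, 0.007], [0.086, -0.0, 0.014], [0.085, 0.0, 0.02], [0.083, -0.0, 0.027], [0.081, 0.0, 0.033], [0.078, -0.0, 0.039], [0.075, -0.0, 0.045], [0.071, 0.0, 0.051], [0.067, -0.0, 0.056], [0.062, 0.0, 0.061], [0.058, -0.0, 0.065], [0.052, -0.0, 0.07], [0.047, -0.0, 0.073], [0.041, -0.0, 0.077], [0.035, 0.0, 0.08], [0.029, 0.0, 0.082], [0.023, -0.0, 0.084], [0.016, -0.0, 0.086]] [ 0.48953306 -0.00531487  0.062     ]
```

Emit:
drive_tool --series '[[[0.081,0,-0.032,0,0,0],[0.083,0,-0.026,0,0,0],[0.085,0,-0.019,0,0,0],[0.086,0,-0.013,0,0,0],[0.087,0,-0.006,0,0,0],[0.087,0,0,0,0,0],[0.087,0,0.007,0,0,0],[0.086,0,0.014,0,0,0],[0.085,0,0.02,0,0,0],[0.083,0,0.027,0,0,0],[0.081,0,0.033,0,0,0],[0.078,0,0.039,0,0,0],[0,0,0,0,0,0]]]'

```text
clock: 46.0
tcp_pos: [0.5589, -0.0123, 0.1555]
orientation: [0.001, 0.048, 0.999, 0.001]
wrist_force: [-1.4, 8.1, 4.5]
finger_gap: 0.0277
grip_force: 28.1
```

Emit:
drive_tool --series '[[[0.075,0,0.045,0,0,0],[0.071,0,0.051,0,0,0],[0.067,0,0.056,0,0,0],[0.062,0,0.061,0,0,0],[0.058,0,0.065,0,0,0],[0.052,0,0.07,0,0,0],[0.047,0,0.073,0,0,0],[0.041,0,0.077,0,0,0],[0.035,0,0.08,0,0,0],[0.029,0,0.082,0,0,0],[0,0,0,0,0,0],[0,0,0,0,0,0]]]'

```text
clock: 47.5
tcp_pos: [0.4939, -0.0058, 0.0747]
orientation: [-0.0, 0.048, 0.999, 0.002]
wrist_force: [0.4, 6.8, -2.9]
finger_gap: 0.0277
grip_force: 30.6
```

Emit:
drive_tool --series '[[[0.023,0,0.084,0,0,0],[0.016,0,0.06,0,0,0],[0,0,0.02,0,0,0],[0,0,0.015,0,0,0],[0,0,0,0,0,0],[0,0,0,0,0,0]]]'

```text
clock: 48.25
tcp_pos: [0.4891, -0.0053, 0.0535]
orientation: [-0.001, 0.048, 0.999, 0.002]
wrist_force: [-2.0, 8.8, 1.4]
finger_gap: 0.0272
grip_force: 31.5
```

Emit:
drive_tool --series '[[[0,0,0.025,0,0,0],[0,0,0.015,0,0,0],[0,0,0,0,0,0]]]'

```text
clock: 48.62
tcp_pos: [0.489, -0.0054, 0.0515]
orientation: [-0.0, 0.048, 0.999, 0.002]
wrist_force: [-11.1, 9.0, 27.5]
finger_gap: 0.0278
grip_force: 35.0
```

Emit:
drive_tool --series '[[[0,0,0.015,0,0,0],[0,0,0.01,0,0,0],[0,0,0,0,0,0]]]'

```text
clock: 49.0
tcp_pos: [0.4893, -0.0054, 0.0509]
orientation: [0.001, 0.048, 0.999, 0.001]
wrist_force: [-17.5, 8.2, 48.9]
finger_gap: 0.0277
grip_force: 38.3
```

Emit:
drive_tool --series '[[[0,0,-0.035,0,0,0],[0,0,0,0,0,0],[0,0,0,0,0,0]]]'

```text
clock: 49.38
tcp_pos: [0.4892, -0.0054, 0.0512]
orientation: [-0.0, 0.048, 0.999, 0.002]
wrist_force: [-4.9, 9.1, 12.3]
finger_gap: 0.0275
grip_force: 33.5
```

Emit:
drive_tool --series '[[[0,0,0,0,0,0],[0,0,0,0,0,0],[0,0,0,0,0,0],[0,0,0,0,0,0],[0,0,-0.2,0,0,0],[0,0,-0.3,0,0,0],[0,0,-0.4,0,0,0],[0,0,-0.4,0,0,0],[0,-0.4,0,0,0,0],[0,-0.4,0,0,0,0],[0,-0.4,0,0,0,0],[0,-0.4,0,0,0,0],[0,0,0,0,0,0],[0,0,0,0,0,0]]]' --jaw 0.2

```text
clock: 51.12
tcp_pos: [0.4709, -0.1979, 0.2055]
orientation: [-0.0, 0.049, 0.999, 0.0]
wrist_force: [-0.6, 0.5, -0.1]
finger_gap: 0.0509
grip_force: 0.0
```

Run:
```python
from h import *
T=viewer.read_camera("top");S=viewer.read_camera("side")
a=cv2.resize(T[150:260,165:310],(580,440),interpolation=cv2.INTER_CUBIC)
kt=proj("top",[knob(0),knob(.05)]);ks=proj("side",[knob(0),knob(.05)]);print(kt,ks)
for n,im in(("top",T),("side",S)):
    p=proj(n,[knob(0)])[0]; c=p.astype(int)
    w=im[c[1]-14:c[1]+15,c[0]-14:c[0]+15].max(2); m=(w<45).astype(np.uint8)
    l,lab,st,ce=cv2.connectedComponentsWithStats(m); k=1+np.argmax(st[1:,4]); print(n,"dark centroid",ce[k]+c-14,st[k])
b=cv2.resize(S[140:260,215:345],(780,600)[:2],interpolation=cv2.INTER_CUBIC)
cv2.imwrite("pics/endT.png",a[:,:,::-1]);cv2.imwrite("pics/endS.png",b[:,:,::-1])
```

```text
[[287.27455651 225.55159985]
 [287.37627385 224.85832989]] [[277.73717178 222.60736914]
 [278.1140811  221.02572638]]
top dark centroid [286.25 227.75] [11 16  6  2  8]
side dark centroid [277.25       222.65789474] [10 10 10 11 76]
```

View pics/endS.png

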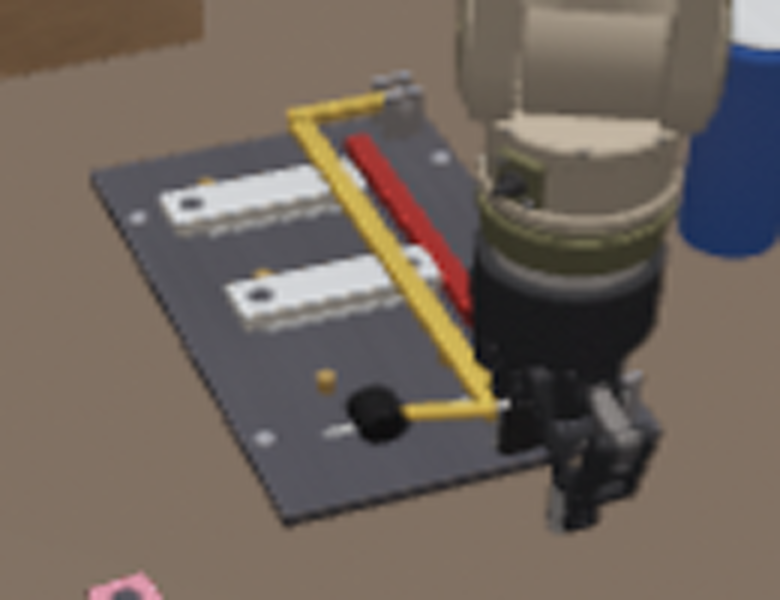

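View pics/endT.png

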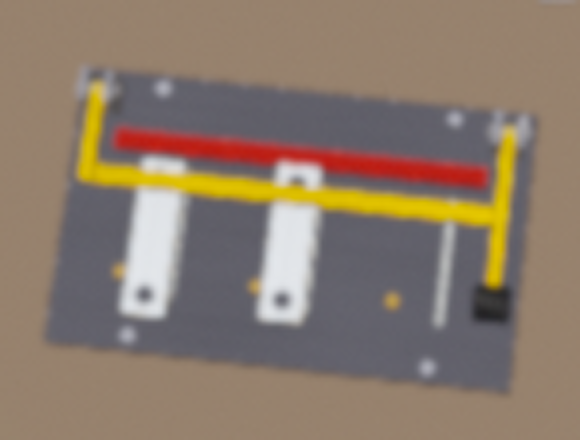

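In the top view the knob is at its joint-0 position. The left bar is not home: its front hole went from row 221.4 to 223.5, about 6 mm back from the fence, while the middle bar hasn't moved. I'll raise the hold-down again, re-seat the left bar, then lower it.

Run:
```python
from h import *
yj=np.pi/2+J[2]
plan([(.4892,-.0054,.16,yj),(.4892,-.0054,.0555,yj)],.4)
y=[np.cos(yj),np.sin(yj),0]
R=Ro.from_matrix(np.c_[np.cross(y,[0,0,-1]),y,[0,0,-1]]);prev=knob(0)
rows=[]
for th in np.linspace(0,1.85,25)[1:]:
    q=knob(th);rows.append(np.round(R.inv().apply(q-prev)/.12,3).tolist());prev=q
print(rows)
```

```text
5 x [0.001, 0.321, 0.076] 
3 x [-0.0, -0.0, 0.29] 
[[-0.016, 0.0, -0.086], [-0.023, -0.0, -0.085], [-0.029, -0.0, -0.083], [-0.035, 0.0, -0.08], [-0.042, -0.0, -0.077], [-0.047, -0.0, -0.074], [-0.053, 0.0, -0.07], [-0.058, -0.0, -0.066], [-0.063, 0.0, -0.061], [-0.068, -0.0, -0.056], [-0.072, -0.0, -0.051], [-0.075, -0.0, -0.045], [-0.079, 0.0, -0.039], [-0.081, 0.0, -0.033], [-0.084, -0.0, -0.026], [-0.085, 0.0, -0.02], [-0.087, -0.0, -0.013], [-0.087, 0.0, -0.007], [-0.088, -0.0, 0.0], [-0.087, 0.0, 0.007], [-0.087, -0.0, 0.014], [-0.085, 0.0, 0.02], [-0.083, 0.0, 0.027], [-0.081, 0.0, 0.033]]
```

Emit:
drive_tool --series '[[[0,0.321,0.076,0,0,0],[0,0.321,0.076,0,0,0],[0,0.321,0.076,0,0,0],[0,0.321,0.076,0,0,0],[0,0.321,0.076,0,0,0],[0,0,0,0,0,0],[0,0,0.29,0,0,0],[0,0,0.29,0,0,0],[0,0,0.28,0,0,0],[0,0,0,0,0,0],[0,0,0,0,0,0]]]' --jaw 0.45

```text
clock: 52.6
tcp_pos: [0.4906, -0.0067, 0.0582]
orientation: [0.001, 0.048, 0.999, -0.0]
wrist_force: [-0.2, 0.0, 0.6]
finger_gap: 0.0621
grip_force: 0.0
```

Emit:
drive_tool --series '[[[0,0,0,0,0,0],[0,0,0,0,0,0],[0,0,0,0,0,0],[0,0,0,0,0,0],[0,0,0,0,0,0],[0,0,0,0,0,0]]]' --jaw -1

```text
clock: 53.35
tcp_pos: [0.4911, -0.0055, 0.0586]
orientation: [0.002, 0.048, 0.999, 0.001]
wrist_force: [0.3, 3.6, 5.5]
finger_gap: 0.0274
grip_force: 26.7
```

Emit:
drive_tool --series '[[[-0.016,0,-0.086,0,0,0],[-0.023,0,-0.085,0,0,0],[-0.029,0,-0.083,0,0,0],[-0.035,0,-0.08,0,0,0],[-0.042,0,-0.077,0,0,0],[-0.047,0,-0.074,0,0,0],[-0.053,0,-0.07,0,0,0],[-0.058,0,-0.066,0,0,0],[-0.063,0,-0.061,0,0,0],[-0.068,0,-0.056,0,0,0],[-0.072,0,-0.051,0,0,0],[-0.075,0,-0.045,0,0,0],[0,0,0,0,0,0]]]'

```text
clock: 54.98
tcp_pos: [0.5589, -0.0123, 0.1573]
orientation: [-0.001, 0.048, 0.999, 0.001]
wrist_force: [-0.3, 5.1, -2.3]
finger_gap: 0.0278
grip_force: 26.0
```

Emit:
drive_tool --series '[[[-0.079,0,-0.039,0,0,0],[-0.081,0,-0.033,0,0,0],[-0.084,0,-0.026,0,0,0],[-0.085,0,-0.02,0,0,0],[-0.087,0,-0.013,0,0,0],[-0.087,0,-0.007,0,0,0],[-0.088,0,0,0,0,0],[-0.087,0,0.007,0,0,0],[-0.087,0,0.014,0,0,0],[-0.085,0,0.02,0,0,0],[-0.083,0,0.027,0,0,0],[-0.081,0,0.033,0,0,0],[0,0,0,0,0,0],[0,0,0,0,0,0]]]'

```text
clock: 56.72
tcp_pos: [0.6815, -0.0245, 0.1621]
orientation: [0.001, 0.048, 0.999, 0.0]
wrist_force: [1.8, 4.2, 0.4]
finger_gap: 0.0276
grip_force: 26.7
```

Nudging it to the stop, then releasing and looking.

Emit:
drive_tool --series '[[[-0.025,0,0.012,0,0,0],[-0.025,0,0.012,0,0,0],[0,0,0,0,0,0]]]'

```text
clock: 57.1
tcp_pos: [0.687, -0.025, 0.1597]
orientation: [0.001, 0.048, 0.999, 0.0]
wrist_force: [-0.0, 4.9, 3.5]
finger_gap: 0.0274
grip_force: 27.2
```

Emit:
drive_tool --series '[[[0.01,0,0,0,0,0],[0,0,0,0,0,0],[0,0,0,0,0,0],[0,0,-0.3,0,0,0],[0,0,-0.3,0,0,0],[0,0,-0.3,0,0,0],[0.35,-0.25,0,0,0,0],[0.35,-0.25,0,0,0,0],[0.35,0,0,0,0,0],[0.35,0,0,0,0,0],[0.35,0,0,0,0,0],[0,0,0,0,0,0],[0,0,0,0,0,0]]]' --jaw 0.45

```text
clock: 58.72
tcp_pos: [0.4711, -0.0653, 0.2672]
orientation: [0.001, 0.049, 0.999, -0.0]
wrist_force: [0.0, -0.2, 0.1]
finger_gap: 0.0619
grip_force: 0.0
```

```bash
cat >> h.py <<'E'
def holes():
    """dark hole marks of the bars in the jig, top view -> jig frame, at bar top z=.028"""
    T=viewer.read_camera("top"); roi=T[165:245,175:300]
    big=cv2.resize(roi,None,fx=6,fy=6,interpolation=cv2.INTER_CUBIC); g=big.min(2)
    br=((big.min(2)>170)).astype(np.uint8); r=[]
    for c in cv2.findContours(br,cv2.RETR_EXTERNAL,cv2.CHAIN_APPROX_NONE)[0]:
        if cv2.contourArea(c)<2500: continue
        m=np.zeros_like(br);cv2.drawContours(m,[c],-1,1,-1)
        n,l,st,ce=cv2.connectedComponentsWithStats(((g<150)&(m>0)).astype(np.uint8))
        for k in range(1,n):
            if st[k,4]>60:
                w=ray("top",[(ce[k]+.5)/6-.5+[175,165]],.028)[0][:2]-J[:2]; cc,s=np.cos(J[2]),np.sin(J[2])
                r.append([cc*w[0]+s*w[1],-s*w[0]+cc*w[1]])
    r=np.array(sorted(r,key=lambda v:v[1]));print((r*1000).round(1).tolist())
E
python3 - <<'E'
from h import *
holes()
yj=np.pi/2+J[2];b=lane("l",-.060-.011-.035,0)
plan([(b[0],b[1],.2,yj),(b[0],b[1],.0295,yj)],.35)
E
```

```text
[[30.9, -0.3], [-59.3, -0.2], [23.8, 103.9], [-66.4, 103.9]]
8 x [0.061, 0.337, 0.07] 
5 x [0.0, 0.0, 0.284]
```

Measured: the middle bar is home, and the left bar is 7 mm back from the fence. Pushing it in again.

Emit:
drive_tool --series '[[[0.061,0.337,0.07,0,0,0],[0.061,0.337,0.07,0,0,0],[0.061,0.337,0.07,0,0,0],[0.061,0.337,0.07,0,0,0],[0.061,0.337,0.07,0,0,0],[0.061,0.337,0.07,0,0,0],[0.061,0.337,0.07,0,0,0],[0.061,0.337,0.07,0,0,0],[0,0,0.28,0,0,0],[0,0,0.28,0,0,0],[0,0,0.28,0,0,0],[0,0,0.28,0,0,0],[0,0,0.26,0,0,0],[0,0,0,0,0,0],[0,0,0,0,0,0]]]' --jaw -1

```text
clock: 60.65
tcp_pos: [0.4444, 0.2633, 0.0344]
orientation: [0.0, 0.048, 0.999, 0.0]
wrist_force: [0.8, 0.5, -0.1]
finger_gap: -0.0001
grip_force: 0.0
```

Emit:
drive_tool --series '[[[-0.07,0,0,0,0,0],[-0.07,0,0,0,0,0],[-0.05,0,0,0,0,0],[-0.03,0,0,0,0,0],[-0.03,0,0,0,0,0],[-0.03,0,0,0,0,0],[0,0,0,0,0,0],[0,0,0,0,0,0]]]'

```text
clock: 61.65
tcp_pos: [0.4765, 0.2594, 0.0337]
orientation: [-0.0, 0.048, 0.999, -0.0]
wrist_force: [-2.2, 0.5, -0.1]
finger_gap: -0.0003
grip_force: 1.0
```

Emit:
drive_tool --series '[[[0.02,0,0.03,0,0,0],[-0.03,0,0,0,0,0],[-0.02,0,0,0,0,0],[-0.02,0,0,0,0,0],[-0.02,0,0,0,0,0],[0,0,0,0,0,0],[0,0,0,0,0,0]]]'

```text
clock: 62.52
tcp_pos: [0.4791, 0.2591, 0.0298]
orientation: [-0.005, 0.047, 0.999, 0.0]
wrist_force: [-16.1, 4.4, 11.4]
finger_gap: -0.0
grip_force: 8.2
```

Emit:
drive_tool --series '[[[-0.02,0,0,0,0,0],[-0.02,0,0,0,0,0],[0,0,0,0,0,0],[0,0,0,0,0,0]]]'

```text
clock: 63.02
tcp_pos: [0.4793, 0.2589, 0.0294]
orientation: [-0.009, 0.047, 0.999, 0.0]
wrist_force: [-26.6, 5.2, 20.0]
finger_gap: 0.0003
grip_force: 13.8
```

Home at the fence again. Backing off and checking before anything else.

Emit:
drive_tool --series '[[[0.2,0,0,0,0,0],[0,0,-0.4,0,0,0],[0,0,-0.4,0,0,0],[0,-0.4,-0.4,0,0,0],[0,-0.4,-0.4,0,0,0],[0,-0.4,-0.2,0,0,0],[0,-0.4,0,0,0,0],[0,-0.4,0,0,0,0],[0,-0.4,0,0,0,0],[0,-0.4,0,0,0,0],[0,0,0,0,0,0],[0,0,0,0,0,0]]]' --jaw 0.45

```text
clock: 64.53
tcp_pos: [0.4346, -0.0664, 0.2389]
orientation: [0.0, 0.049, 0.999, 0.0]
wrist_force: [-0.2, 0.2, 0.2]
finger_gap: 0.0618
grip_force: 0.0
```

Run:
```python
from h import *
holes()
yj=np.pi/2+J[2]
plan([(.6,-.09,.27,yj),(.681,-.024,.26,yj),(.681,-.024,.160,yj)],.35)
```

```text
[[30.9, -0.3], [-59.4, -0.2], [-59.2, 103.7], [31.1, 103.8]]
4 x [-0.348, -0.017, -0.065] 
2 x [-0.309, 0.306, 0.042] 
3 x [0.0, -0.0, 0.278]
```

Both bars now match (centre x −14.1, exactly 104 apart, no yaw). Lowering the hold-down.

Emit:
drive_tool --series '[[[-0.348,-0.017,-0.065,0,0,0],[-0.348,-0.017,-0.065,0,0,0],[-0.348,-0.017,-0.065,0,0,0],[-0.348,-0.017,-0.065,0,0,0],[-0.309,0.306,0.042,0,0,0],[-0.309,0.306,0.042,0,0,0],[0,0,0,0,0,0],[0,0,0.278,0,0,0],[0,0,0.278,0,0,0],[0,0,0.27,0,0,0],[0,0,0,0,0,0],[0,0,0,0,0,0]]]'

```text
clock: 66.08
tcp_pos: [0.681, -0.0242, 0.1623]
orientation: [0.001, 0.048, 0.999, -0.0]
wrist_force: [0.9, -0.4, 0.3]
finger_gap: 0.0617
grip_force: 0.0
```

Emit:
drive_tool --series '[[[0,0,0,0,0,0],[0,0,0,0,0,0],[0,0,0,0,0,0],[0,0,0,0,0,0],[0,0,0,0,0,0],[0,0,0,0,0,0]]]' --jaw -1

```text
clock: 66.82
tcp_pos: [0.6816, -0.0245, 0.1624]
orientation: [0.002, 0.048, 0.999, 0.0]
wrist_force: [-0.7, 1.9, 6.1]
finger_gap: 0.0276
grip_force: 26.4
```

Emit:
drive_tool --series '[[[0.081,0,-0.032,0,0,0],[0.083,0,-0.026,0,0,0],[0.085,0,-0.019,0,0,0],[0.086,0,-0.013,0,0,0],[0.087,0,-0.006,0,0,0],[0.087,0,0,0,0,0],[0.087,0,0.007,0,0,0],[0.086,0,0.014,0,0,0],[0.085,0,0.02,0,0,0],[0.083,0,0.027,0,0,0],[0.081,0,0.033,0,0,0],[0.078,0,0.039,0,0,0],[0,0,0,0,0,0]]]'

```text
clock: 68.45
tcp_pos: [0.5586, -0.0122, 0.1557]
orientation: [-0.001, 0.048, 0.999, 0.0]
wrist_force: [-2.8, 3.4, 5.6]
finger_gap: 0.0274
grip_force: 28.4
```

Emit:
drive_tool --series '[[[0.075,0,0.045,0,0,0],[0.071,0,0.051,0,0,0],[0.067,0,0.056,0,0,0],[0.062,0,0.061,0,0,0],[0.058,0,0.065,0,0,0],[0.052,0,0.07,0,0,0],[0.047,0,0.073,0,0,0],[0.041,0,0.077,0,0,0],[0.035,0,0.08,0,0,0],[0.029,0,0.082,0,0,0],[0.023,0,0.084,0,0,0],[0.016,0,0.06,0,0,0],[0,0,0,0,0,0],[0,0,0,0,0,0]]]'

```text
clock: 70.2
tcp_pos: [0.4897, -0.0054, 0.0578]
orientation: [-0.002, 0.048, 0.999, 0.001]
wrist_force: [-0.1, 5.4, -2.9]
finger_gap: 0.0276
grip_force: 29.9
```

Emit:
drive_tool --series '[[[0,0,0.03,0,0,0],[0,0,0.025,0,0,0],[0,0,0,0,0,0]]]'

```text
clock: 70.58
tcp_pos: [0.4894, -0.0054, 0.0543]
orientation: [-0.001, 0.048, 0.999, 0.001]
wrist_force: [-10.0, 5.7, 27.2]
finger_gap: 0.0276
grip_force: 33.9
```

Emit:
drive_tool --series '[[[0,0,0.02,0,0,0],[0,0,0,0,0,0],[0,0,-0.035,0,0,0],[0,0,0,0,0,0],[0,0,0,0,0,0]]]'

```text
clock: 71.2
tcp_pos: [0.4896, -0.0054, 0.054]
orientation: [-0.001, 0.048, 0.999, 0.001]
wrist_force: [-2.6, 5.9, 6.5]
finger_gap: 0.0275
grip_force: 31.7
```

Emit:
drive_tool --series '[[[0,0,0,0,0,0],[0,0,0,0,0,0],[0,0,0,0,0,0],[0,0,0,0,0,0],[0,0,-0.2,0,0,0],[0,0,-0.3,0,0,0],[0,0,-0.4,0,0,0],[0,0,-0.4,0,0,0],[0,-0.4,0,0,0,0],[0,-0.4,0,0,0,0],[0,-0.4,0,0,0,0],[0,-0.4,0,0,0,0],[0,0,0,0,0,0],[0,0,0,0,0,0],[0,0,0,0,0,0],[0,0,0,0,0,0]]]' --jaw 0.2

```text
clock: 73.2
tcp_pos: [0.4729, -0.1962, 0.2102]
orientation: [0.0, 0.047, 0.999, 0.0]
wrist_force: [-0.5, -0.0, -0.5]
finger_gap: 0.0512
grip_force: 0.0
```

Run:
```python
from h import *
holes()
T=viewer.read_camera("top");S=viewer.read_camera("side");p=proj("side",[knob(0)])[0];c=p.astype(int)
m=(S[c[1]-14:c[1]+15,c[0]-14:c[0]+15].max(2)<45).astype(np.uint8);l,lab,st,ce=cv2.connectedComponentsWithStats(m);k=1+np.argmax(st[1:,4]);print("knob side",ce[k]+c-14,"expected",p)
a=cv2.imread("pics/endT.png");b=cv2.resize(T[150:260,165:310],(580,440),interpolation=cv2.INTER_CUBIC)
cv2.imwrite("pics/fin.png",b[:,:,::-1])
```

```text
[[-59.3, -0.2], [-59.2, 103.7]]
knob side [277.25       222.65789474] expected [277.73717178 222.60736914]
```

View pics/fin.png

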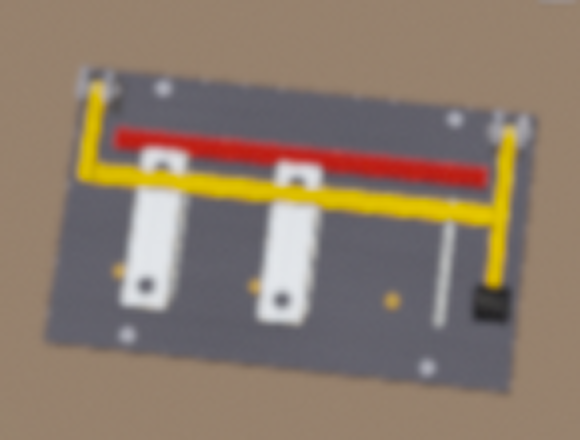

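The picture shows both bars home, with front holes at (146,285) and (281,299) in the crop. The hold-down is fully down, with its knob at (490,303). Handing in.

```bash
python3 -c "
from workcell import order
print(order.hand_in())"
```

```text
the job is handed in; nothing more can be done
None
```

The job is handed in: both bars present (there was no third) are fully home in the left and middle lanes with the hold-down fully down; the left bar got knocked back 7 mm partway through, so I raised the hold-down, re-seated it and lowered it again.

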